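Hold the drop-box key turned so the deposit slot stays open

TASK

Take the red key out of its holder on the free-spinning turntable, leaving the thread spool and the polish tin standing on it, and put the key into the keyhole of the blue takings box, working it gently past the sticky pins until its collar sits on the lid. Then turn it a quarter turn clockwise (seen from above) against the spring, so that the yellow shutter opens the deposit slot; finish while still gripping the key and holding it turned, because it springs back if let go.

Things in the scene. Friction and masses are not known exactly. Their poses are not given: they have to be found in the camera images.
- key: Loose double-bit key, upright, red bow up, about 80 g. Origin: underside of its tip; x the wide way, y the thin way, z up. Heights from the tip: brass bit 16 x 4 mm, z 0-10 mm, lower edge rounded (2 mm); round shank 4 mm thick, z 10-24; collar disc 22 mm across, z 24-27; red bow 30 x 8 mm, z 27-64. Same after a half turn: fits either way round.
- key_bow (a point): Grip point in the middle of the red bow, 50 mm above the key's tip; axes as the key's: y is the thin (8 mm) way. Keep the fingertips above the collar (21 mm below this point).
- carousel: The fixed round foot of the turntable; origin on the counter, on the turntable's axis. The wooden disc on it is 220 mm across, its top 26 mm above the counter, and spins freely at the slightest push. The key holder stands 65 mm from the axis; at the start it lies along the foot's +x, the key's thin way pointing at the axis.
- holder (a point): Middle of the top of the white key holder (44 x 30 mm block, top 52 mm above the counter) fixed on the turntable; it turns with the disc. The key hangs in its slot by the collar, with 1.5 mm play all round; lift it straight up 26 mm to free it.
- turntable (a joint): Angle of the turntable's disc (rad), 0 at the start, growing anticlockwise from above; spins endlessly, with almost no friction.
- spool: Thread spool, red thread on white, 32 mm across, 50 mm high, standing loose on the turntable 65 mm from its axis, 120 degrees anticlockwise from the key; origin centre of its underside.
- tin: Round polish tin with a blue lid, 68 mm across, 22 mm high, lying flat and loose on the turntable 65 mm from its axis, 120 degrees clockwise from the key; origin centre of its underside.
- keyhole (a point): Centre of the keyhole's mouth in the flat lid of the blue takings box, 80 mm above the counter; z up. An upright slot 18 mm long (x) and 6 mm wide (y): 1 mm of play on every side of the key's bit. The key goes straight down 24 mm, until its collar lies on the lid; only from 20 mm down can it turn.
- pins (a point): Where two small sticky pins stand into the keyhole from both wide sides, 5 mm below its mouth. A straight push needs some 8 to 17 N to pass them, so a light one stalls; rocking the key a few degrees to and fro about its upright axis while lowering it slowly works it past with less. Once pushed aside they stay aside.
- dropbox: The blue steel takings box, 170 (x) x 180 (y) x 80 mm, fixed; origin centre of its underside, axes as the keyhole's. The keyhole, in a square brass plate 40 mm wide with a white dot beyond it and a red dot at its right, lies 45 mm from the centre towards -x; the deposit slot 30 x 112 mm lies 45 mm towards +x.
- plug (a joint): Angle of the lock plug (rad): 0 in line with the keyhole, growing clockwise from above, stop at 1.5. A spring drives it back to 0 (about 0.09 N m at the stop). The key has about 0.14 rad of play in it, so the key must turn some 0.14 rad farther than the plug.
- shutter (a joint): Travel of the yellow shutter under the deposit slot (m): 0 shut, 0.032 fully open; it is geared to the plug.
Mind the look-alikes: they are no part of the job. What is shaped like the key but green is not meant.

How it is judged:
By the outcome, as a careful person would: the job done as asked, in the order asked, and still so for the second after the job is handed in, while the arm keeps its last pose, push and grip.
It also fails if it takes over 51 s, if anything falls off the work surface, if the arm or the gripper's body presses on something with over 40 N, if the wrist force passes 120 N, or if a joint passes its speed limit or range.

ROBOT

A 7-joint arm with a two-finger parallel gripper is mounted at the origin on a cart in front of the work surface, level with it; the furniture and walls round the work are solid. World frame = base frame: x ahead of the robot, y to its left, z up, the work surface at z = 0. Lengths are in m, angles in rad, forces in N, time in s.
With the tool pointing down it reaches from about 0.4 to 0.85 m from the base axis. Payload 10.4 kg.
Tool frame: the origin (TCP) lies on the centre line of the jaws, within the pads' length; the fingertips stand 17 mm ahead of it and the grasp point (between the pads) lies 2 mm behind it; z points along the fingers, y is the line along which they close (so a half turn about z gives the same grasp; the last joint's range is limited). The gripper opens to 85 mm and grips with 20 to 120 N. Pads are 22 mm wide; open, the fingers measure 114 mm over their backs; the gripper's body (76 mm by 85 mm) begins 54 mm behind the grasp point. The pads swing forward as they close: fully open they stand 13 mm farther back than shut.
Start: joints at [1.292, 0.332, -0.065, 1.46, 0.022, 1.35, -0.088], TCP at [0.158, -0.605, 0.248] pointing down, gripper open.
Joint ranges: [-2.6, 2.6], [-0.5, 2.12], [-1.47, 1.34], [0.16, 2.42], [-1.27, 4.41], [0.06, 2.06], [-2.6, 2.6]. Speed limits (rad/s): [2.22, 2.22, 2.79, 2.79, 3.14, 3.14, 3.14].

INTERFACE

Orientations are given as a unit quaternion [x, y, z, w].
In Python, from workcell import get_obs, optics, job gives the robot as it stands. The module is installed in compiled form; this text tells all that it offers.
- The arm moves only by the tool send_rows, never from a script. Its argument "plan" is a list that holds one entry, the list of rows, each a list of 7 numbers: the turn, a rotation vector about the tool's x, y, z in units of 1.5 rad (1.0 is 1.5 rad), then the shift along the tool's x, y, z in units of 20 cm (1.0 is 20 cm), then the opening, from 0 (shut) to 1 (fully open). A call has 1 to 20 rows; each row shifts and turns the commanded pose from where the row before left it, along the tool's axes as they then stand; what a row does not reach is not made up. A row lasts 1/12 s, in which the tool goes at most 41.7 mm and 7.16 degrees, less where a joint would pass 70% of its speed; a pose out of reach is approached as far as the arm can. A call with a number of a shift or a turn outside -1 to 1 is refused whole. A call with a gripper value outside its range is refused whole. The fingers move at their own pace and stop on an object; "squeeze" is the grip in N (left out, the last holds). Time passes only in rows, so rows that do not move let the fingers close. It gives the time, the measured TCP pose, the force, the opening and the grip force at its end, in the units of the state.
- get_obs(): the state, without advancing time (a new reading comes with each control period).
- optics.camera(name): name is "side" or "top" or "wrist"; returns the picture (480x640x3 uint8, red, green, blue); there is no depth.
- optics.get_calibration(name): a dict with "intrinsics" (3x3 intrinsics, pixels), "world_from_camera" (4x4, takes a point from camera to world coordinates); the wrist camera has in their place "T_tool_cam" (4x4, takes a point from camera to tool coordinates, whose origin is the TCP and whose axes are the flange's). Camera axes: x right, y up, looking along -z (the intrinsics and any distortion apply to the point x, -y, -z); pixel columns grow to the right and rows downward; lengths in m; the calibration is good to about 2 mm. A picture is of the moment at which its call begins: read the wrist's pose just before it. get_calibration takes no time and is no camera call.
- job.hand_in(): hands the job in; it is judged then, once.
The state is a dict: "clock": time; "joint_pos": joint angles; "joint_velocities": joint speeds; "tau": joint torques, N m; "position": TCP position; "ee_rot": TCP orientation; "ft_force": force on the tool from outside, world axes, zero at the start; "torque": the same for the moment, N m; "grip_width": opening from 0.0 (shut) to 1.0 (fully open); "grasp_force": force on a finger pad.
Only numpy, scipy, OpenCV 4.12 (cv2) and the standard library are available. Lean on these libraries where they do the work, as an engineer would, in place of code of your own. Each camera call takes 0.05 s, during which the arm holds its last target. There are 200 camera calls.

## Working session

There is one attempt and no reset: what is moved stays moved. The work goes in short steps, Python scripts to look and compute and a tool call to move; the robot and the scene stay as the last step left them, time stands still between calls to the robot, and variables do not carry over. Pictures are saved under pics/ and viewed, at most 13 in all, crops included, and the job is handed in when it is done.

Besides the shell and the picture viewer there is one more tool, called after "Call:" as a command line: name --argument value ..., lists and objects as JSON in quotes. send_rows: Moves the arm, as the interface text tells. Its arguments: {"type":"object","properties":{"plan":{"type":"array"},"squeeze":{"type":"number"}},"required":["plan"]}

```bash
mkdir -p pics
cat > h.py <<'E'
import numpy as np, cv2
from workcell import get_obs, optics, job
from scipy.spatial.transform import Rotation as R
def pose(o=None):
    o=o or get_obs(); T=np.eye(4); T[:3,:3]=R.from_quat(o["ee_rot"]).as_matrix(); T[:3,3]=o["position"]; return T
def shot(name,fn=None):
    T=pose(); im=optics.camera(name); c=optics.get_calibration(name)
    W=np.array(c["world_from_camera"]) if name!="wrist" else T@np.array(c["T_tool_cam"])
    if fn: cv2.imwrite(fn,im[:,:,::-1])
    return im,np.array(c["intrinsics"]),W,c
def ray(K,W,u,v):
    d=np.linalg.inv(K)@[u,v,1]; d=W[:3,:3]@[d[0],-d[1],-d[2]]; return W[:3,3],d/np.linalg.norm(d)
def onz(K,W,u,v,z):
    o,d=ray(K,W,u,v); return o+d*(z-o[2])/d[2]
def proj(K,W,p):
    q=np.linalg.inv(W)@np.append(p,1); x=K@[q[0],-q[1],-q[2]]; return x[:2]/x[2]
def tri(a,b):
    (o1,d1),(o2,d2)=a,b; A=np.c_[d1,-d2]; t=np.linalg.lstsq(A,o2-o1,rcond=None)[0]
    p,q=o1+t[0]*d1,o2+t[1]*d2; return (p+q)/2,np.linalg.norm(p-q)
E
python3 - <<'E'
from h import *
np.set_printoptions(precision=4,suppress=True)
o=get_obs(); print(o)
for n in("top","side","wrist"):
    im,K,W,c=shot(n,f"pics/{n}0.png"); print(n,K,W,[k for k in c], [c[k] for k in c if 'dist' in k])
E
```

```text
{'clock': 0.0, 'joint_pos': array([ 1.2924,  0.3329, -0.0647,  1.4609,  0.0216,  1.3499, -0.0885]), 'joint_velocities': array([-0.0006,  0.0006, -0.0003, -0.0005,  0.0003, -0.0004, -0.0005]), 'tau': array([ -0.0011, -62.5468,   0.0486, -39.1609,   0.0162,   0.01  ,
        -0.    ]), 'position': array([ 0.1581, -0.6043,  0.2475]), 'ee_rot': array([ 0.9918,  0.1276, -0.0001, -0.0007]), 'ft_force': array([ 0.3256, -0.6447, -0.2984]), 'torque': array([-0.0159,  0.0041,  0.0863]), 'grasp_force': 0.0, 'grip_width': 0.9987372552324352}
top [[515.4034   0.     315.952 ]
 [  0.     515.4034 240.3898]
 [  0.       0.       1.    ]] [[ 0.0199  0.996  -0.0869  0.5212]
 [-0.9998  0.0195 -0.0061  0.0567]
 [-0.0044  0.087   0.9962  1.0349]
 [ 0.      0.      0.      1.    ]] ['intrinsics', 'world_from_camera'] []
side [[502.8698   0.     315.9323]
 [  0.     502.8698 239.9197]
 [  0.       0.       1.    ]] [[-0.9996  0.0123 -0.0269  0.5559]
 [-0.0282 -0.672   0.74    0.7897]
 [-0.009   0.7405  0.672   0.7351]
 [ 0.      0.      0.      1.    ]] ['intrinsics', 'world_from_camera'] []
wrist [[332.4206   0.     325.2649]
 [  0.     332.4206 236.4351]
 [  0.       0.       1.    ]] [[ 0.252   0.9316  0.262   0.2244]
 [-0.9677  0.2426  0.0679 -0.5868]
 [-0.0003 -0.2707  0.9627  0.3736]
 [ 0.      0.      0.      1.    ]] ['intrinsics', 'T_tool_cam'] []
```

View pics/top0.png

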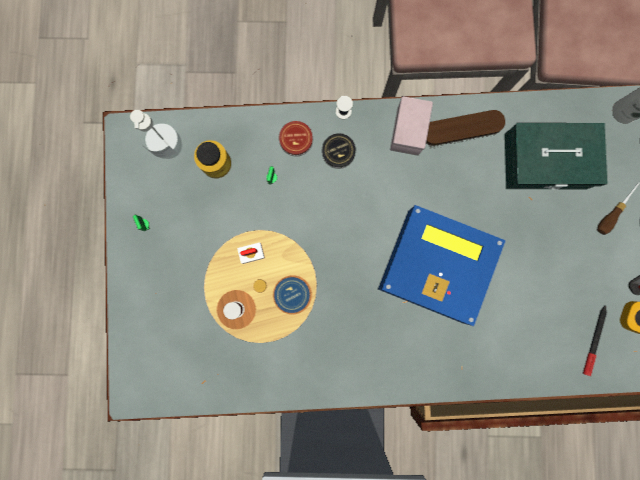

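View pics/side0.png

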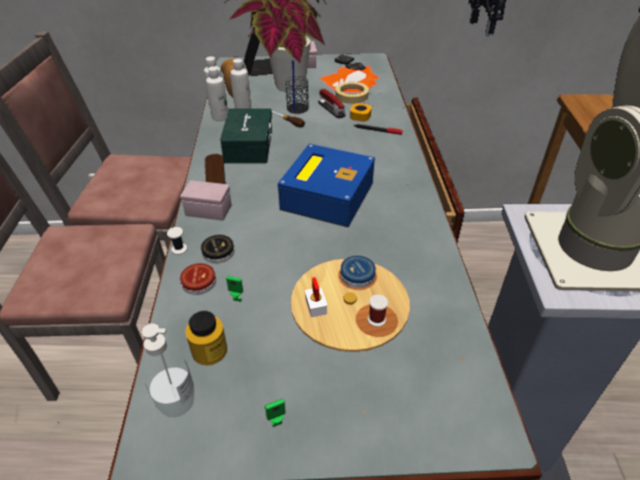

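The top view shows the red key in its white holder at (250,252). Its look-alikes are the green keys at (271,175) and (141,222), and the red things are the red tin (296,137), the spool (234,311), which looks white from above, and the red pen (589,360). The box's keyhole plate is at (436,288), the white dot at (440,274), the red dot at (449,293) and the yellow shutter at (451,242). In the side view the key is at (316,288) and the plate at (346,174). I choose the red key at (250,252).

```bash
cat > m1.py <<'E'
from h import *
np.set_printoptions(precision=4,suppress=True)
def blob(m,roi):
    x0,y0,x1,y1=roi; mm=np.zeros_like(m,np.uint8); mm[y0:y1,x0:x1]=m[y0:y1,x0:x1]
    n,l,s,c=cv2.connectedComponentsWithStats(mm); i=1+np.argmax(s[1:,4]); pts=np.argwhere(l==i)[:,::-1].astype(np.float32)
    return c[i],s[i,4],pts
def masks(im):
    h=cv2.cvtColor(im,cv2.COLOR_RGB2HSV).astype(int); H,S,V=h[...,0],h[...,1],h[...,2]
    return dict(red=((H<6)|(H>174))&(S>170)&(V>110), yel=(H>25)&(H<35)&(S>180)&(V>150), white=(S<40)&(V>190), brass=(H>12)&(H<24)&(S>120)&(V>120), blue=(H>100)&(H<125)&(S>150))
if __name__=="__main__":
    P={}
    for n,rois in dict(top=dict(key=("red",(232,238,268,268)),yel=("yel",(400,210,500,270)),plate=("brass",(415,268,455,310)),reddot=("red",(444,286,456,300)),wdot=("white",(434,268,446,280)),hub=("brass",(250,276,270,296)),hold=("white",(232,238,268,268))),
      side=dict(key=("red",(305,274,326,302)),yel=("yel",(290,150,330,185)),plate=("brass",(330,164,362,184)),reddot=("red",(330,160,365,190)),wdot=("white",(325,160,345,185)))).items():
        im=cv2.imread(f"pics/{n}0.png")[:,:,::-1]; c=optics.get_calibration(n); K=np.array(c["intrinsics"]); W=np.array(c["world_from_camera"]); M=masks(im)
        for k,(m,r) in rois.items():
            try: c,a,_=blob(M[m],r)
            except ValueError: print(n,k,'none'); continue
            P[n,k]=ray(K,W,*c); print(n,k,c,a, onz(K,W,*c,{'key':.08,'hub':.026,'hold':.052}.get(k,.08)))
    for k in("key","yel","plate","reddot","wdot"):
        if ("side",k) in P: print(k,*tri(P["top",k],P["side",k]))
    print(optics.get_calibration("wrist")["T_tool_cam"])
E
python3 m1.py
```

```text
top key [248.     251.1552] 58 [0.582  0.1884 0.08  ]
top yel [474.129  248.4032] 62 [ 0.5953 -0.231   0.08  ]
top plate [435.2764 287.137 ] 416 [ 0.5223 -0.159   0.08  ]
top reddot [448.6667 292.3333] 3 [ 0.5133 -0.1837  0.08  ]
top wdot [440.2 274. ] 10 [ 0.5467 -0.1681  0.08  ]
top hub [259.5    285.4167] 156 [0.5189 0.1713 0.026 ]
top hold [250.8766 252.5872] 235 [0.5811 0.1867 0.052 ]
side key [315.2245 284.1633] 49 [0.5802 0.1846 0.08  ]
side yel [308.8528 167.8442] 231 [ 0.6055 -0.1782  0.08  ]
side plate [345.7867 173.6667] 150 [ 0.5209 -0.1562  0.08  ]
side reddot none
side wdot [335. 171.] 1 [ 0.5453 -0.1664  0.08  ]
key [0.5809 0.1879 0.0837] 0.0017076332803083068
yel [ 0.6039 -0.2448  0.0345] 0.01001828569229765
plate [ 0.5216 -0.1595  0.0777] 0.0015812513344164612
wdot [ 0.546  -0.1684  0.0787] 0.0014442477424730735
[[-0.0011  0.9627  0.2706  0.0686]
 [ 1.      0.0013 -0.0006 -0.0004]
 [-0.0009  0.2706 -0.9627 -0.1259]
 [ 0.      0.      0.      1.    ]]
```

```bash
cat >> h.py <<'E'
def go(xyz,yaw):
    "remaining move to tool-down pose with tool x at yaw: turn units, shift units (current tool axes)"
    T=pose(); x=np.array([np.cos(yaw),np.sin(yaw),0]); z=np.array([0,0,-1.]); G=np.c_[x,np.cross(z,x),z]
    np.set_printoptions(precision=4,suppress=True)
    print("turn",R.from_matrix(T[:3,:3].T@G).as_rotvec()/1.5,"shift",T[:3,:3].T@(np.array(xyz)-T[:3,3])/.2,"pos",T[:3,3],"yaw",np.arctan2(T[1,0],T[0,0]))
E
python3 -c "
import cv2;im=cv2.imread('pics/top0.png')
a=cv2.resize(im[222:282,215:295],(400,300),interpolation=2);b=cv2.resize(im[258:318,396:476],(400,300),interpolation=2);cv2.imwrite('pics/crop.png',cv2.hconcat([a,b]))"
```

```text
(no output)
```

View pics/crop.png

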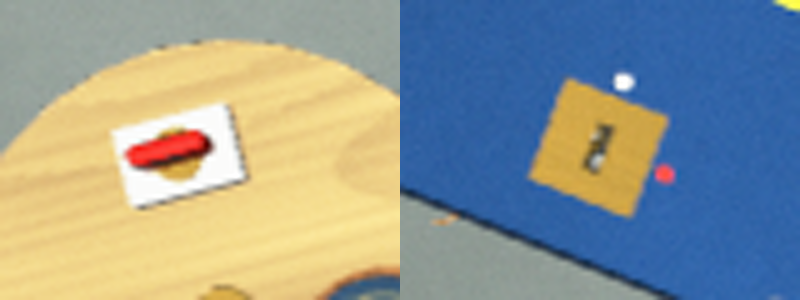

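Call:
send_rows --plan '[[[0,0,0,0.145,-0.106,0,1],[0,0,0,0.145,-0.106,0,1],[0,0,0,0.145,-0.106,0,1],[0,0,0,0.145,-0.106,0,1],[0,0,0,0.145,-0.106,0,1],[0,0,0,0.145,-0.106,0,1],[0,0,0,0.145,-0.106,0,1],[0,0,0,0.145,-0.106,0,1],[0,0,0,0.145,-0.106,0,1],[0,0,0,0.145,-0.106,0,1],[0,0,0,0.145,-0.106,0,1],[0,0,0,0.145,-0.106,0,1],[0,0,0,0.145,-0.106,0,1],[0,0,0,0.145,-0.106,0,1],[0,0,0,0.145,-0.106,0,1],[0,0,0,0.145,-0.106,0,1],[0,0,0,0,0,0,1],[0,0,0,0,0,0,1],[0,0,0,0,0,0,1]]]'

```text
clock: 1.73
position: [0.5209, -0.1595, 0.2479]
ee_rot: [0.992, 0.128, -0.0, 0.0]
ft_force: [-0.7, -1.0, -0.3]
grip_width: 0.997
grasp_force: 0.0
```

The crop confirms a red bow over its brass collar in the white holder (about px (250,252)). It also shows the keyhole, with the pins visible, in the plate at about (436,288), with the white dot above and the red dot to the right.

```bash
python3 -c "
from h import *
im,K,W,c=shot('wrist','pics/w1.png'); np.savez('w1.npz',K=K,W=W)
print(proj(K,W,[.522,-.1593,.08]),proj(K,W,[.546,-.168,.08]))"
```

```text
[325.58594177 220.27814767] [341.86817262 197.18726559]
```

View pics/w1.png

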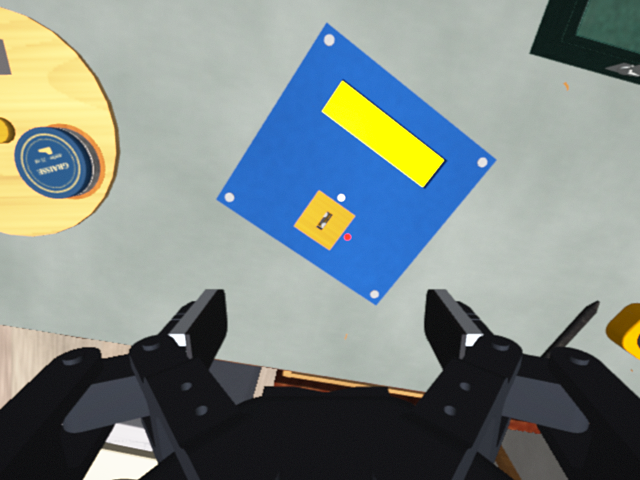

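Call:
send_rows --plan '[[[0,0,-0.081,0,0,0,1],[0,0,-0.081,0,0,0,1],[0,0,-0.081,0,0,0,1],[0,0,-0.081,0,0,0,1],[0,0,-0.081,0,0,0,1],[0,0,-0.081,0,0,0,1],[0,0,-0.081,0,0,0,1],[0,0,-0.081,0,0,0,1],[0,0,-0.081,0,0,0,0.6],[0,0,-0.081,0,0,0,0.6],[0,0,-0.081,0,0,0,0.6],[0,0,-0.081,0,0,0,0.6],[0,0,-0.081,0,0,0,0.6],[0,0,0,0,0,0,0.6],[0,0,0,0,0,0,0.6]]]'

```text
clock: 3.03
position: [0.5207, -0.1603, 0.2483]
ee_rot: [0.61, 0.792, -0.0, 0.0]
ft_force: [-0.3, -0.4, 0.0]
grip_width: 0.602
grasp_force: 0.0
```

```bash
python3 -c "
from h import *
im,K,W,c=shot('wrist','pics/w2.png'); np.savez('w2.npz',K=K,W=W)
print(proj(K,W,[.522,-.1593,.08]))
go([.581,.188,.24],1.839)"
```

```text
[327.01716641 220.75927686]
turn [-0.0002  0.0002 -0.0065] shift [1.6057 0.7358 0.0408] pos [ 0.5208 -0.1601  0.2483] yaw 1.829203486748531
```

The wrist view shows the plate at (325,220), matching its predicted pixel, with the white dot at (341,198), the red dot at (347,237) and rivets at the box corners.

```bash
cat > m2.py <<'E'
from h import *; from m1 import blob,masks
np.set_printoptions(precision=4,suppress=True)
P={}
for n in("w1","w2"):
    im=cv2.imread(f"pics/{n}.png")[:,:,::-1]; d=np.load(n+".npz"); K,W=d["K"],d["W"]; M=masks(im)
    M["blueish"]=M["blue"]
    u,v=proj(K,W,[.522,-.1593,.08]).astype(int)
    # plate filled
    mb=M["brass"].copy(); c,a,p=blob(mb,(u-35,v-35,u+36,v+36)); rc=cv2.minAreaRect(p); hull=cv2.moments(cv2.convexHull(p)); cp=(hull["m10"]/hull["m00"],hull["m01"]/hull["m00"])
    P[n]=ray(K,W,*cp); print(n,"plate",cp,rc,onz(K,W,*cp,.08))
    bx=cv2.boxPoints(rc); w=[onz(K,W,*q,.08)[:2] for q in bx]; e=[w[(i+1)%4]-w[i] for i in range(4)]; print(" sides",[np.linalg.norm(x) for x in e],"ang",[np.arctan2(x[1],x[0])%(np.pi/2) for x in e])
    c,a,p=blob(M["yel"],(max(u-150,0),max(v-150,0),u+150,v+150)); rc=cv2.minAreaRect(p); bx=cv2.boxPoints(rc); w=[onz(K,W,*q,.08)[:2] for q in bx]; e=[w[(i+1)%4]-w[i] for i in range(4)]
    print(" yel",onz(K,W,*c,.08),[np.linalg.norm(x) for x in e],"ang",[np.arctan2(x[1],x[0])%(np.pi/2) for x in e])
    V=cv2.cvtColor(im,cv2.COLOR_RGB2HSV); s=((V[...,1]<50)&(V[...,2]>150))
    hull=cv2.convexHull(blob(M["blue"],(max(u-160,120),0,min(u+200,560),v+130))[2]); bm=np.zeros(im.shape[:2],np.uint8); cv2.fillConvexPoly(bm,hull.astype(int),1)
    n_,l,st,cc=cv2.connectedComponentsWithStats((s&(bm>0)).astype(np.uint8))
    print(" rivets/dot",[(cc[i],st[i,4],onz(K,W,*cc[i],.08)[:2]) for i in range(1,n_) if st[i,4]>15])
print("tri",*tri(P["w1"],P["w2"]))
E
python3 m2.py
```

```text
w1 plate (323.899644517364, 219.89490474888342) ((323.9850158691406, 220.31295776367188), (43.587642669677734, 43.010955810546875), 35.21759033203125) [ 0.522  -0.1577  0.08  ]
 sides [np.float64(0.03922077588191162), np.float64(0.039226768146163826), np.float64(0.04008601804493104), np.float64(0.040414595552542454)] ang [np.float64(1.2070877434445106), np.float64(1.209067119988708), np.float64(1.2365427791972925), np.float64(1.1880288799593481)]
 yel [ 0.6066 -0.1869  0.08  ] [np.float64(0.02796171866108102), np.float64(0.1083086206467459), np.float64(0.029674191078417497), np.float64(0.11066549043190263)] ang [np.float64(1.1306554313570554), np.float64(1.2104949984478388), np.float64(1.2142736411488069), np.float64(1.1942170081804369)]
 rivets/dot [(array([328.7586,  39.7586]), np.int32(87), array([ 0.6636, -0.125 ])), (array([481.8636, 161.8636]), np.int32(66), array([ 0.6061, -0.2769])), (array([229.0606, 196.8485]), np.int32(66), array([ 0.5211, -0.0709])), (array([340.75  , 197.2292]), np.int32(48), array([ 0.5457, -0.167 ])), (array([322.6667, 224.6667]), np.int32(18), array([
[... 645 characters left out ...]
929), np.float64(0.11061388254106502), np.float64(0.02751268107187562)] ang [np.float64(1.19863857958289), np.float64(1.1576435788664485), np.float64(1.2171421795997044), np.float64(1.0969349857805444)]
 rivets/dot [(array([353.1184, 121.4079]), np.int32(76), array([ 0.5213, -0.0712])), (array([321.619 , 217.0952]), np.int32(21), array([ 0.5164, -0.1573])), (array([487.2333, 224.2667]), np.int32(60), array([ 0.6638, -0.1253])), (array([349.9091, 235.4773]), np.int32(44), array([ 0.5459, -0.1673])), (array([250.2075, 269.1887]), np.int32(53), array([ 0.4638, -0.2232])), (array([408.5146, 321.4854]), np.int32(103), array([ 0.6263, -0.2377]))]
tri [ 0.5247 -0.1572  0.0929] 0.0004051762863262253
```

Call:
send_rows --plan '[[[0,0,0,0.16,0.0735,0,0.6],[0,0,0,0.16,0.0735,0,0.6],[0,0,0,0.16,0.0735,0,0.6],[0,0,0,0.16,0.0735,0,0.6],[0,0,0,0.16,0.0735,0,0.6],[0,0,0,0.16,0.0735,0,0.6],[0,0,0,0.16,0.0735,0,0.6],[0,0,0,0.16,0.0735,0,0.6],[0,0,0,0.16,0.0735,0,0.6],[0,0,-0.006,0.16,0.0735,0,0.6],[0,0,0,0,0,0,0.6],[0,0,0,0,0,0,0.6],[0,0,0,0,0,0,0.6]]]'

```text
clock: 4.17
position: [0.5796, 0.1875, 0.248]
ee_rot: [0.605, 0.796, -0.0, 0.0]
ft_force: [0.6, 0.2, -0.5]
grip_width: 0.6
grasp_force: 0.0
```

```bash
python3 -c "
from h import *
im,K,W,c=shot('wrist','pics/w3.png'); np.savez('w3.npz',K=K,W=W)
print(proj(K,W,[.581,.188,.09]))
go([.581,.188,.24],1.839)"
```

```text
[327.05522754 223.99965662]
turn [-0.0003  0.0007  0.0011] shift [0.0046 0.0077 0.0404] pos [0.5798 0.1867 0.2481] yaw 1.8406369184745297
```

View pics/w3.png

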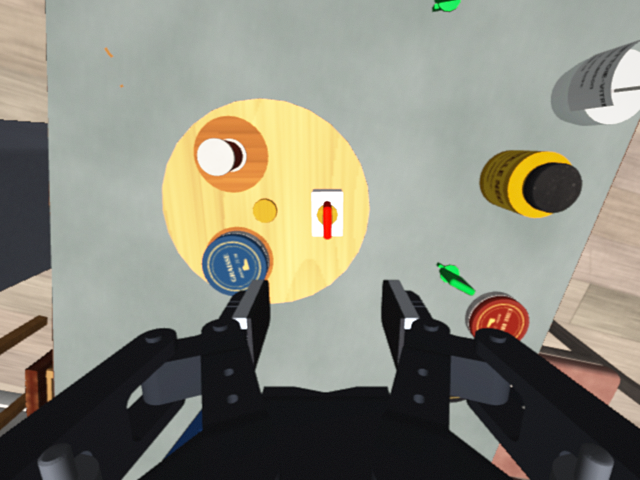

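The wrist view shows the red bow at (327,222) in the white holder (327,213). The hub is at (264,210), the spool at (222,156) and the tin at (236,262). The rivets agree from two views at z = 0.08: box centre (0.5636,-0.1740), yaw -0.3625, keyhole (0.5215,-0.1580). Next I move 40 mm lower for a second view of the key.

Call:
send_rows --plan '[[[0,0,0,0,0,0.1,0.6],[0,0,0,0,0,0.1,0.6],[0,0,0,0,0,0.1,0.6],[0,0,0,0,0,0.1,0.6],[0,0,0,0,0,0,0.6],[0,0,0,0,0,0,0.6],[0,0,0,0,0,0,0.6]]]'

```text
clock: 4.8
position: [0.5802, 0.1875, 0.1697]
ee_rot: [0.605, 0.796, 0.0, 0.001]
ft_force: [0.3, 0.1, 0.1]
grip_width: 0.602
grasp_force: 0.0
```

```bash
cat > m3.py <<'E'
from h import *; from m1 import blob,masks
np.set_printoptions(precision=4,suppress=True)
import sys
im,K,W,c=shot('wrist','pics/w4.png'); np.savez('w4.npz',K=K,W=W)
P={}
for n in("w3","w4"):
    im=cv2.imread(f"pics/{n}.png")[:,:,::-1]; d=np.load(n+".npz"); K,W=d["K"],d["W"]; M=masks(im)
    u,v=proj(K,W,[.581,.188,.085]).astype(int); s=60 if n=="w4" else 40
    c,a,p=blob(M["red"],(u-s,v-s,u+s,v+s)); rc=cv2.minAreaRect(p)
    top=p[p[:,1]>np.percentile(p[:,1],2)]; lo=p[:,1].min(); hi=p[:,1].max()
    print(n,"red",c,a,rc,"rows",lo,hi)
    for r in range(int(lo),int(hi)+1,3): q=p[p[:,1]==r][:,0]; print(r,q.min(),q.max(),end="; ")
    print()
    P[n,"bot"]=(p[p[:,1]>=hi-1][:,0].mean(),hi+.5); P[n,"top"]=(p[p[:,1]<=lo+1][:,0].mean(),lo-.5)
    m=M["white"]|M["red"]|M["brass"]; h=cv2.cvtColor(im,cv2.COLOR_RGB2HSV); w=((h[...,1]<40)&(h[...,2]>170))
    c,a,p=blob(w,(u-s,v-s,u+s,v+s)); rc=cv2.minAreaRect(p); bx=cv2.boxPoints(rc); g=[onz(K,W,*q,.052) for q in bx]; e=[g[(i+1)%4]-g[i] for i in range(4)]
    print(" holder",onz(K,W,*rc[0],.052),[np.linalg.norm(x) for x in e],[np.arctan2(x[1],x[0])%(np.pi/2) for x in e]); P[n,"hold"]=rc[0]
    for k in("bot","top"): print(" ",k,P[n,k],onz(K,W,*P[n,k],.092))
    hu,hv=proj(K,W,[.519,.171,.03]).astype(int); c,a,p=blob(M["brass"]&(cv2.cvtColor(im,cv2.COLOR_RGB2HSV)[...,1]>185),(hu-18,hv-18,hu+18,hv+18)); print(" hub",c,a,onz(K,W,*c,.03))
for k in("bot","top","hold"):
    r=[]
    for n in("w3","w4"):
        d=np.load(n+".npz"); r.append(ray(d["K"],d["W"],*P[n,k]))
    print(k,*tri(*r))
E
python3 m3.py; python3 -c "
import cv2;im=cv2.imread('pics/w4.png');cv2.imwrite('pics/c4.png',cv2.resize(im[150:290,240:420],(720,560),interpolation=2))"
```

```text
w3 red [326.8101 221.7595] 237 ((326.5, 222.0), (32.0, 7.0), 90.0) rows 206.0 238.0
206 324.0 329.0; 209 324.0 330.0; 212 324.0 330.0; 215 323.0 330.0; 218 323.0 330.0; 221 323.0 330.0; 224 323.0 330.0; 227 324.0 330.0; 230 324.0 330.0; 233 324.0 330.0; 236 324.0 330.0; 
 holder [0.5802 0.1893 0.052 ] [np.float64(0.03003519849152401), np.float64(0.04529258606024732), np.float64(0.031183656413689923), np.float64(0.045294744018070175)] [np.float64(0.26975857527538233), np.float64(0.2833441129092622), np.float64(0.2698611847943191), np.float64(0.25798756569857817)]
  bot (np.float32(326.81818), np.float32(238.5)) [0.5842 0.1757 0.092 ]
  top (np.float32(326.76923), np.float32(205.5)) [0.5763 0.2041 0.092 ]
 hub [264.6651 210.1614] 415 [0.5179 0.171  0.03  ]
w4 red [326.4591 248.9818] 440 ((326.5, 249.0), (42.0, 11.0), 90.0) rows 228.0 270.0
228 324.0 328.0; 231 322.0 331.0; 234 322.0 331.0; 237 322.0 331.0; 240 321.0 331.0; 243 321.0 332.0; 246 321.0 332.0; 249 322.0 331.0; 252 322.0 331.0; 255 322.0 331.0; 258 322.0 331.0; 261 322.0 331.0; 264 322.0 331.0; 267 322.0 331.0; 270 323.0 330.0; 
 holder [0.6218 0.1863 0.052 ] [np.float64(0.10075110309973435), np.float64(0.025820249234250654), np.float64(0.10175528678940242), np.float64(0.02871525744912459)] [np.float64(0.03849070117919817), np.float64(0.003607436274637764), np.float64(0.0665037489953273), np.float64(1.5443011516406862)]
  bot (np.float32(326.5), np.float32(270.5)) [0.5842 0.1765 0.092 ]
  top (np.float32(326.0), np.float32(227.5)) [0.5761 0.2044 0.092 ]
 hub [246.33   228.8718] 694 [0.5175 0.1706 0.03  ]
bot [0.5848 0.174  0.0856] 0.0002335598424043199
top [0.5764 0.2035 0.0883] 6.537157321537266e-05
hold [0.5709 0.235  0.2494] 0.012679584871511725
```

View pics/c4.png

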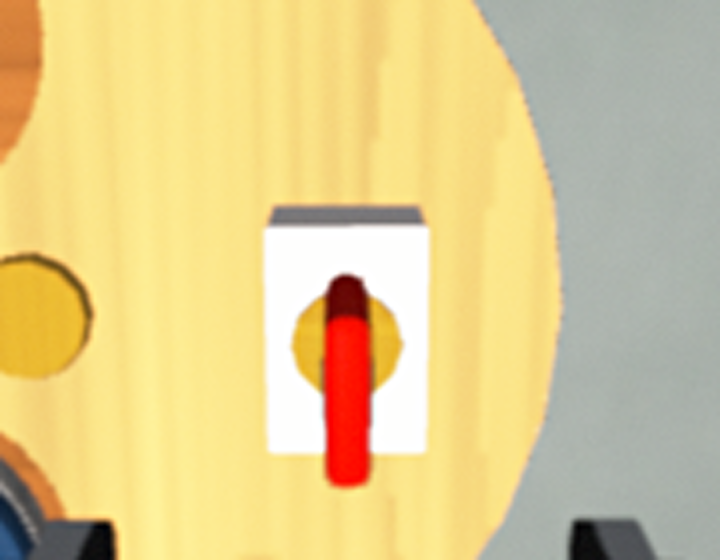

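The crop shows the bow's top face running from px (327,229) to (327,271), 29.4 mm long when cast to z = 0.092, with the collar centred below it and the fingers straddling it. Bow centre: (0.5802,0.1902); hub distance 65.3 mm. I descend and grip.

Call:
send_rows --plan '[[[0,0,0,0.013,0.0035,0.03,0.5],[0,0,0,0,0,0.045,0.5],[0,0,0,0,0,0.045,0.5],[0,0,0,0,0,0.045,0.5],[0,0,0,0,0,0.045,0.5],[0,0,0,0,0,0.045,0.5],[0,0,0,0,0,0.045,0.5],[0,0,0,0,0,0.045,0.5],[0,0,0,0,0,0.045,0.5],[0,0,0,0,0,0.045,0.5],[0,0,0,0,0,0.03,0.4],[0,0,0,0,0,0,0.3],[0,0,0,0,0,0,0.25]]]' --squeeze 50

```text
clock: 5.93
position: [0.5793, 0.1909, 0.0751]
ee_rot: [0.604, 0.797, -0.0, -0.0]
ft_force: [0.3, -0.3, -0.4]
grip_width: 0.252
grasp_force: 0.0
```

```bash
python3 -c "
from h import *
go([.5802,.1902,.076],1.843)"
```

```text
turn [-0.0003 -0.      0.0009] shift [-0.0044  0.0032 -0.0047] pos [0.5793 0.1909 0.0751] yaw 1.844338732657547
```

Call:
send_rows --plan '[[[0,0,0,-0.003,0.003,-0.003,0.2],[0,0,0,0,0,0,0.15],[0,0,0,0,0,0,0.12],[0,0,0,0,0,0,0.1],[0,0,0,0,0,0,0.08],[0,0,0,0,0,0,0.05],[0,0,0,0,0,0,0.0],[0,0,0,0,0,0,0.0],[0,0,0,0,0,0,0.0]]]' --squeeze 50

```text
clock: 6.68
position: [0.5804, 0.1906, 0.0763]
ee_rot: [0.604, 0.797, 0.0, 0.0]
ft_force: [-1.8, -0.9, 5.3]
grip_width: 0.09
grasp_force: 49.6
```

Call:
send_rows --plan '[[[0,0,0,0,0,-0.02,0],[0,0,0,0,0,-0.03,0],[0,0,0,0,0,-0.03,0],[0,0,0,0,0,-0.03,0],[0,0,0,0,0,-0.03,0],[0,0,0,0,0,-0.03,0],[0,0,0,0,0,-0.05,0],[0,0,0,0,0,-0.08,0],[0,0,0,0,0,-0.1,0],[0,0,0,0,0,-0.1,0],[0,0,0,0,0,-0.1,0],[0,0,0,0,0,-0.05,0],[0,0,0,0,0,0,0],[0,0,0,0,0,0,0]]]'

```text
clock: 7.85
position: [0.5802, 0.1904, 0.2059]
ee_rot: [0.604, 0.797, 0.0, 0.0]
ft_force: [-0.8, 0.1, -1.4]
grip_width: 0.085
grasp_force: 48.9
```

```bash
python3 -c "
from h import *
im,K,W,c=shot('wrist','pics/w5.png'); np.savez('w5.npz',K=K,W=W)
o=get_obs(); print(o['grip_width'],o['grasp_force'],o['ft_force'],o['torque'])
go([.5215,-.158,.19],-.3625+np.pi)"
```

```text
0.0862662332435675 48.86024057865143 [ 0.03840266 -0.25132352 -1.04567471] [ 0.00567457 -0.02700974 -0.05659278]
turn [-0.0008 -0.0001 -0.6232] shift [-1.5974 -0.7509  0.0761] pos [0.5798 0.1902 0.205 ] yaw 1.8442609038686464
```

View pics/w5.png

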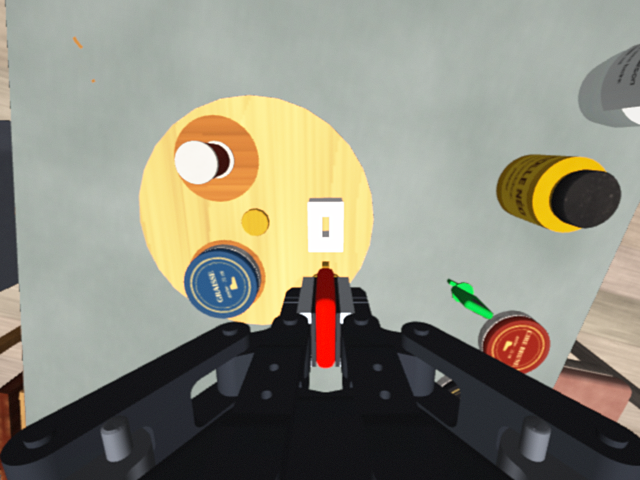

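The key is lifted: its bow is between the pads at (325,320) with the tip at (326,265), the holder is empty at (325,225), and the spool (203,162) and tin (222,283) still stand. I'll measure where the key sits in the hand.

```bash
cat > m4.py <<'E'
from h import *; from m1 import blob,masks
np.set_printoptions(precision=4,suppress=True)
im=cv2.imread("pics/w5.png")[:,:,::-1]; c=optics.get_calibration("wrist"); K=np.array(c["intrinsics"]); W=np.array(c["T_tool_cam"])
h=cv2.cvtColor(im,cv2.COLOR_RGB2HSV).astype(int); m=((h[...,0]<8)|(h[...,0]>172))&(h[...,1]>150)&(h[...,2]>40)
c,a,p=blob(m,(300,240,350,400)); V=h[...,2]
for r in range(int(p[:,1].min()),int(p[:,1].max())+1,4):
    q=p[p[:,1]==r][:,0]; print(r,q.min(),q.max(),V[r,int(q.mean())],onz(K,W,q.mean(),r,-.016)[:2])
for r in range(254,276): print(r,im[r,316:338:2].tolist()) if r%3==0 else 0
b=masks(im)["brass"]|((h[...,0]>12)&(h[...,0]<30)&(h[...,1]>100)&(h[...,2]<160))
c,a,p=blob(b,(305,255,345,285)); print(c,a,p.min(0),p.max(0)); print(onz(K,W,c[0],p[:,1].min()-.5,.048), proj(K,W,[-.008,0,.048]),proj(K,W,[.008,0,.048]))
E
python3 m4.py; python3 -c "
import cv2;im=cv2.imread('pics/w5.png');cv2.imwrite('pics/c5.png',cv2.resize(im[245:385,275:375],(500,700)[0:2],interpolation=2)[:600])"
```

```text
269 321.0 329.0 103 [ 0.0259 -0.    ]
273 318.0 332.0 110 [ 0.0244 -0.    ]
277 317.0 333.0 111 [ 0.0229 -0.    ]
281 316.0 334.0 111 [ 0.0213 -0.    ]
285 316.0 334.0 110 [ 0.0198 -0.    ]
289 316.0 334.0 112 [ 0.0182 -0.    ]
293 316.0 335.0 113 [0.0167 0.0001]
297 315.0 335.0 121 [ 0.0151 -0.    ]
301 315.0 335.0 245 [ 0.0135 -0.    ]
305 315.0 336.0 254 [0.0119 0.0001]
309 315.0 336.0 255 [0.0103 0.0001]
313 315.0 335.0 255 [ 0.0087 -0.    ]
317 316.0 335.0 255 [0.007  0.0001]
321 316.0 335.0 255 [0.0054 0.0001]
325 316.0 335.0 255 [0.0037 0.0001]
329 316.0 335.0 255 [0.002  0.0001]
333 316.0 335.0 255 [0.0003 0.0001]
337 316.0 335.0 255 [-0.0014  0.0001]
341 316.0 335.0 255 [-0.0031  0.0001]
345 316.0 335.0 255 [-0.0048  0.0001]
349 316.0 335.0 255 [-0.0065  0.0001]
353 316.0 335.0 255 [-0.0083  0.0001]
357 316.0 335.0 255 [-0.0101  0.0001]
361 316.0 334.0 255 [-0.0118 -0.0001]
365 319.0 332.0 255 [-0.0136  0.0001]
255 [[253, 234, 145], [253, 237, 149], [253, 236, 147], [252, 231, 140], [252, 231, 140], [253, 237, 147], [253, 236, 147], [252, 233, 143], [251, 231, 140], [251, 22
[... 522 characters left out ...]
[255, 238, 144], [252, 232, 140], [250, 227, 135], [250, 228, 134]]
267 [[253, 235, 144], [254, 239, 150], [255, 242, 145], [233, 171, 60], [201, 131, 35], [203, 133, 37], [219, 153, 51], [255, 240, 140], [254, 236, 142], [251, 228, 137], [251, 228, 135]]
270 [[254, 238, 148], [242, 178, 97], [100, 8, 6], [104, 5, 5], [107, 6, 5], [108, 8, 6], [106, 8, 7], [101, 4, 3], [209, 141, 74], [254, 234, 141], [251, 229, 138]]
273 [[239, 180, 96], [114, 25, 16], [107, 10, 6], [110, 12, 9], [110, 9, 7], [106, 5, 1], [110, 10, 7], [109, 9, 8], [107, 21, 12], [217, 153, 83], [253, 219, 124]]
[325.1298 269.1679] 131 [305. 260.] [344. 277.]
[ 0.0066 -0.      0.048 ] [325.2293 283.7597] [325.1971 257.0439]
```

View pics/c5.png

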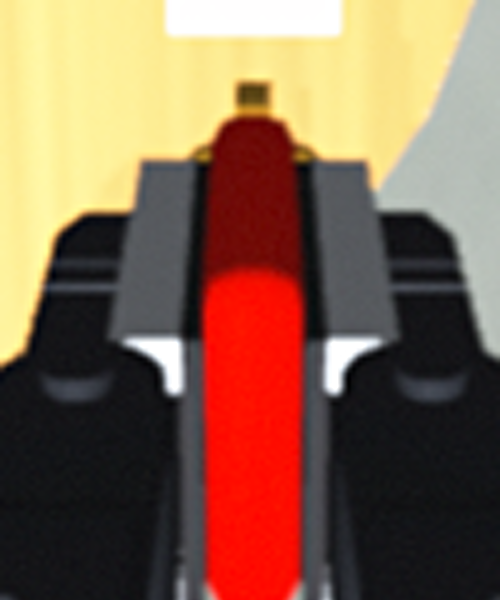

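Call:
send_rows --plan '[[[0,0,0,-0.1,-0.047,0,0],[0,0,0,-0.145,-0.068,0,0],[0,0,0,-0.145,-0.068,0,0],[0,0,0,-0.145,-0.068,0,0],[0,0,0,-0.145,-0.068,0,0],[0,0,0,-0.145,-0.068,0,0],[0,0,0,-0.145,-0.068,0,0],[0,0,0,-0.145,-0.068,0,0],[0,0,0,-0.145,-0.068,0,0],[0,0,0,-0.145,-0.068,0,0],[0,0,0,-0.145,-0.068,0,0],[0,0,0,-0.05,-0.024,0,0],[0,0,0,0,0,0,0]]]'

```text
clock: 8.98
position: [0.5204, -0.1622, 0.2043]
ee_rot: [0.606, 0.795, -0.001, -0.001]
ft_force: [0.2, -0.1, -0.8]
grip_width: 0.09
grasp_force: 48.9
```

Call:
send_rows --plan '[[[0,0,-0.062,0,0,0.01,0],[0,0,-0.062,0,0,0.02,0],[0,0,-0.062,0,0,0.02,0],[0,0,-0.062,0,0,0.02,0],[0,0,-0.062,0,0,0.02,0],[0,0,-0.062,0,0,0.02,0],[0,0,-0.062,0,0,0.02,0],[0,0,-0.062,0,0,0.02,0],[0,0,-0.062,0,0,0.02,0],[0,0,-0.062,0,0,0.02,0],[0,0,0,0,0,0,0],[0,0,0,0,0,0,0],[0,0,0,0,0,0,0]]]'

```text
clock: 10.07
position: [0.522, -0.1575, 0.1677]
ee_rot: [0.184, 0.983, 0.0, -0.0]
ft_force: [0.1, -0.1, -1.7]
grip_width: 0.089
grasp_force: 48.8
```

```bash
python3 -c "
from h import *
im,K,W,c=shot('wrist','pics/w6.png'); np.savez('w6.npz',K=K,W=W)
print(proj(K,W,[.5215,-.158,.08]))
for p in ((.6636,-.1251),(.6062,-.2769),(.5212,-.071),(.4635,-.223),(.5458,-.1672)): print(proj(K,W,[*p,.08]))
go([.5215,-.158,.14],-.3625+np.pi)"
```

```text
[324.06635101 248.19669033]
[430.5650621  396.97399827]
[220.64736468 398.47764549]
[448.90425637 201.48649715]
[198.44653024 203.40569337]
[324.42833073 283.80168118]
turn [ 0.0001 -0.0001 -0.0045] shift [ 0.0022 -0.0023  0.1396] pos [ 0.5221 -0.1577  0.1679] yaw 2.772327485303975
```

View pics/w6.png

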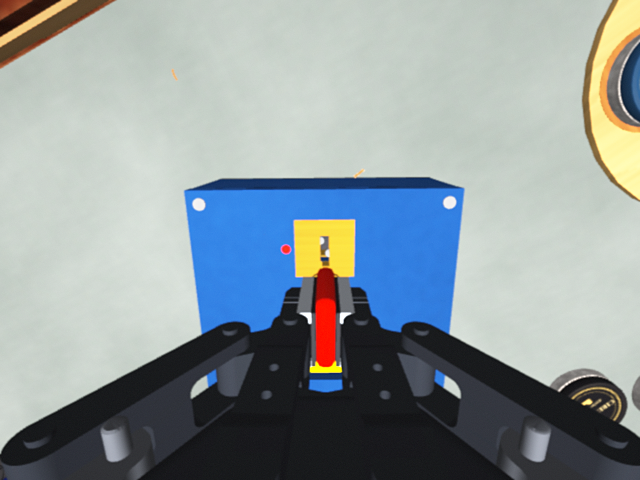

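The plate spans (294-355, 220-276), so its centre is at (324.5,248) against a predicted (324.1,248.2). The lower rivets also sit within 1 px of prediction, so the alignment is good.

Call:
send_rows --plan '[[[0,0,-0.0045,0.0022,-0.0023,0.02,0],[0,0,0,0,0,0.04,0],[0,0,0,0,0,0.04,0],[0,0,0,0,0,0.04,0],[0,0,0,0,0,0.02,0],[0,0,0,0,0,0.005,0],[0,0,0,0,0,0,0],[0,0,0,0,0,0,0]]]'

```text
clock: 10.78
position: [0.5216, -0.1585, 0.1351]
ee_rot: [0.179, 0.984, 0.0, 0.0]
ft_force: [-0.3, 0.0, -1.0]
grip_width: 0.084
grasp_force: 48.8
```

```bash
cat > m5.py <<'E'
from h import *; from m1 import blob,masks
T=[]
for i in range(6):
    T.append(pose()[:3,3]); im,K,W,c=shot("wrist",f"pics/w7_{i}.png")
print("mean",np.mean(T,0),np.std(T,0)); W=W.copy()
W[:3,3]+=np.mean(T,0)-T[-1]
h=cv2.cvtColor(im,cv2.COLOR_RGB2HSV); s=(h[...,1]<60)&(h[...,2]>150)
for p in((.5212,-.071),(.4635,-.223)):
    u,v=proj(K,W,[*p,.08]); c,a,_=blob(s,(int(u)-12,int(v)-12,int(u)+13,int(v)+13)); print(c,a,onz(K,W,*c,.08))
u,v=proj(K,W,[.5215,-.158,.08]); print(u,v)
go([.5215,-.158,.12],-.3625+np.pi); print(get_obs()["ft_force"])
E
python3 m5.py
```

```text
mean [ 0.5216 -0.1585  0.1352] [0.     0.     0.0001]
[472.8246 213.269 ] 171 [ 0.5217 -0.0708  0.08  ]
[179.3488 212.8721] 172 [ 0.4638 -0.2231  0.08  ]
325.7547290063575 265.16143576238665
turn [-0.0001  0.0003  0.0012] shift [0.0011 0.0027 0.0757] pos [ 0.5215 -0.1586  0.1351] yaw 2.78095647986863
[ 0.778   0.4119 -1.355 ]
```

Call:
send_rows --plan '[[[0,0,0.001,0,0.0027,0.01,0],[0,0,0,0,0,0.01,0],[0,0,0,0,0,0.01,0],[0,0,0,0,0,0.01,0],[0,0,0,0,0,0.01,0],[0,0,0,0,0,0,0],[0,0,0,0,0,0,0]]]'

```text
clock: 11.67
position: [0.5213, -0.1579, 0.1246]
ee_rot: [0.18, 0.984, 0.0, -0.0]
ft_force: [-2.3, 0.6, -0.9]
grip_width: 0.085
grasp_force: 49.0
```

The tip is 3.4 mm into the slot under almost no force. I now rock and lower it past the pins.

Call:
send_rows --plan '[[[0,0,0.03,0,0,0.003,0],[0,0,-0.03,0,0,0.003,0],[0,0,-0.03,0,0,0.003,0],[0,0,0.03,0,0,0.003,0],[0,0,0.03,0,0,0.003,0],[0,0,-0.03,0,0,0.003,0],[0,0,-0.03,0,0,0.003,0],[0,0,0.03,0,0,0.003,0],[0,0,0.03,0,0,0.003,0],[0,0,-0.03,0,0,0.003,0],[0,0,-0.03,0,0,0.003,0],[0,0,0.03,0,0,0.003,0]]]'

```text
clock: 12.67
position: [0.5213, -0.1578, 0.118]
ee_rot: [0.178, 0.984, -0.0, -0.0]
ft_force: [-4.1, 1.2, 4.1]
grip_width: 0.083
grasp_force: 49.5
```

Call:
send_rows --plan '[[[0,0,0.03,0.002,0,0.003,0],[0,0,-0.03,0,0,0.003,0],[0,0,-0.03,0,0,0.003,0],[0,0,0.03,0,0,0.003,0],[0,0,0.03,0,0,0.003,0],[0,0,-0.03,0,0,0.003,0],[0,0,-0.03,0,0,0.003,0],[0,0,0.03,0,0,0.003,0],[0,0,0,0,0,0,0]]]'

```text
clock: 13.42
position: [0.5211, -0.1578, 0.1128]
ee_rot: [0.181, 0.983, 0.0, -0.0]
ft_force: [-0.8, 1.2, -0.9]
grip_width: 0.086
grasp_force: 48.9
```

Call:
send_rows --plan '[[[0,0,0,0,0,0.006,0],[0,0,0,0,0,0.006,0],[0,0,0,0,0,0.006,0],[0,0,0,0,0,0.006,0],[0,0,0,0,0,0.006,0],[0,0,0,0,0,0.006,0],[0,0,0,0,0,0.003,0],[0,0,0,0,0,0.003,0],[0,0,0,0,0,0,0]]]'

```text
clock: 14.17
position: [0.5212, -0.1579, 0.1044]
ee_rot: [0.18, 0.984, -0.0, -0.0]
ft_force: [-1.8, 0.6, -0.9]
grip_width: 0.088
grasp_force: 48.9
```

Not quite seated yet; I lower it until contact.

Call:
send_rows --plan '[[[0,0,0,0,0,0.002,0],[0,0,0,0,0,0.002,0],[0,0,0,0,0,0.002,0],[0,0,0,0,0,0,0]]]'

```text
clock: 14.5
position: [0.5213, -0.1578, 0.1043]
ee_rot: [0.18, 0.984, -0.0, -0.0]
ft_force: [-8.4, 1.2, 12.9]
grip_width: 0.086
grasp_force: 51.1
```

The collar is on the lid (13 N). I ease off a little and turn clockwise.

Call:
send_rows --plan '[[[0,0,0.03,0.001,0,-0.002,0],[0,0,0.06,0,0,0,0],[0,0,0.06,0,0,0,0],[0,0,0.06,0,0,0,0],[0,0,0.06,0,0,0,0],[0,0,0.06,0,0,0,0],[0,0,0.06,0,0,0,0],[0,0,0.06,0,0,0,0],[0,0,0.06,0,0,0,0],[0,0,0.06,0,0,0,0]]]'

```text
clock: 15.33
position: [0.5216, -0.1574, 0.1043]
ee_rot: [0.573, 0.819, 0.0, 0.001]
ft_force: [-2.1, 2.6, 3.6]
grip_width: 0.088
grasp_force: 49.6
```

```bash
python3 -c "
from h import *
o=get_obs(); print(o['torque'],o['ft_force'],o['joint_pos']); go([.5215,-.158,.104],-.3625+np.pi-1.66)"
```

```text
[0.42506128 0.4861101  0.08247853] [-2.10078527  2.61720946  3.58546031] [ 0.75126132  0.35624271 -0.63362983  1.81172668  0.24026818  1.04990461
  0.37703792]
turn [0.0009 0.     0.5344] shift [-0.0025 -0.0016  0.0017] pos [ 0.5216 -0.1574  0.1043] yaw 1.9206417906817856
```

Call:
send_rows --plan '[[[0,0,0.06,0,0,0,0],[0,0,0.06,0,0,0,0],[0,0,0.06,0,0,0,0],[0,0,0.06,0,0,0,0],[0,0,0.06,0,0,0,0],[0,0,0.06,0,0,0,0],[0,0,0.06,0,0,0,0],[0,0,0.06,0,0,0,0],[0,0,0.05,0,0,0,0],[0,0,0,0,0,0,0],[0,0,0,0,0,0,0]]]' --squeeze 60

```text
clock: 16.25
position: [0.522, -0.1576, 0.1043]
ee_rot: [0.844, 0.536, 0.001, 0.001]
ft_force: [1.8, 1.1, 3.2]
grip_width: 0.083
grasp_force: 59.2
```

```bash
python3 -c "
from h import *
o=get_obs(); print(o['torque'],o['ft_force'],o['joint_pos']); go([.5215,-.158,.104],-.3625+np.pi-1.68)
a,*_=shot('wrist','pics/w8.png'); b,*_=shot('top','pics/t8.png')
b=cv2.resize(b[190:340,350:530],(560,467),interpolation=2); a=cv2.resize(a[100:480,150:500],(240,260))
c=np.zeros((467,800,3),np.uint8); c[:,:560]=b; c[:260,560:]=a; cv2.imwrite('pics/c8.png',c[:,:,::-1])"
```

```text
[ 0.42121525 -0.30065289  0.07508741] [1.84568582 1.12608026 3.24124   ] [ 0.64620176  0.33180292 -0.50718493  1.81682172  0.18478939  1.03770644
 -0.37019411]
turn [ 0.0013 -0.0004  0.0223] shift [-0.003  -0.0012  0.0017] pos [ 0.522  -0.1576  0.1043] yaw 1.132509952625541
```

View pics/c8.png

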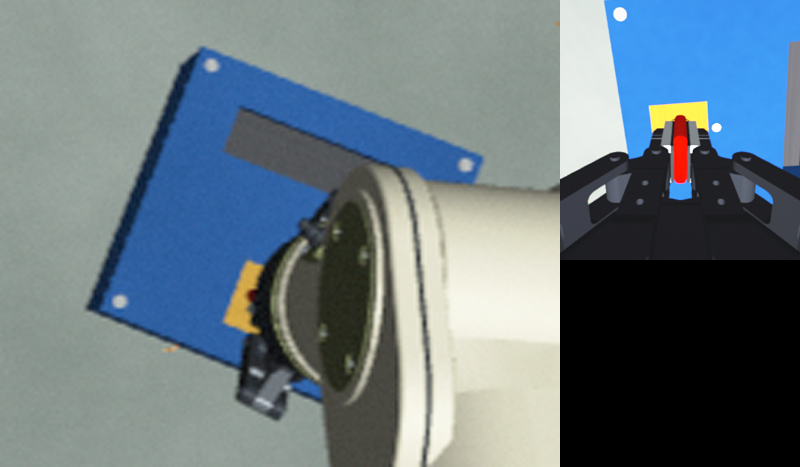

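The shutter is fully withdrawn: the slot at crop (300,150) shows dark grey and no yellow, and the pads still hold the key. I turn slightly more to press against the stop and check the torque.

Call:
send_rows --plan '[[[0,0,0.015,0,0,0,0],[0,0,0.015,0,0,0,0],[0,0,0,0,0,0,0],[0,0,0,0,0,0,0]]]'

```text
clock: 16.68
position: [0.5219, -0.1576, 0.1043]
ee_rot: [0.856, 0.516, 0.001, 0.001]
ft_force: [3.1, 2.3, 5.2]
grip_width: 0.084
grasp_force: 59.4
```

```bash
python3 -c "
from h import *
o=get_obs(); print(o['torque'],o['ft_force'],o['grip_width'],o['grasp_force']); go([.5215,-.158,.104],-.3625+np.pi-1.68)
im,*_=shot('wrist','pics/w9.png'); im2,*_=shot('side','pics/s9.png'); from m1 import masks; print(masks(im)['yel'][:,520:].sum())
import m1; p=m1.blob(m1.masks(im)['red'],(280,240,380,400))[2]; print(cv2.fitLine(p,2,0,.01,.01).ravel())
cv2.imwrite('pics/c9.png',cv2.resize(im2[130:360,260:430],(510,600)[:2])[:,:,::-1])"
```

```text
[ 0.47552495 -0.56643212  0.09852838] [3.08423884 2.32650141 5.20888271] 0.08411114956185839 59.40939009189606
turn [ 0.0013 -0.0005 -0.0094] shift [-0.0028 -0.0011  0.0017] pos [ 0.5219 -0.1576  0.1043] yaw 1.0849302150285707
0
[  0.       1.     325.0558 318.421 ]
```

View pics/c9.png

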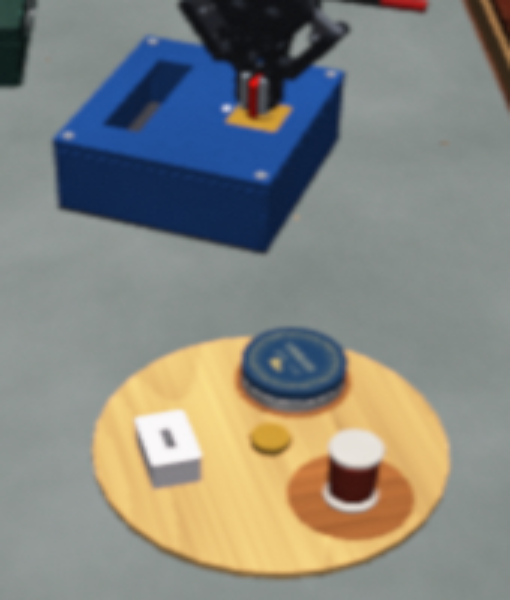

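The side view shows the slot open with no yellow, the key seated and gripped, and the spool and tin standing. The key has turned 1.69 rad without slipping, which puts the plug at its stop.

```bash
python3 -c "
from workcell import job; print(job.hand_in())"
```

```text
the job is handed in; nothing more can be done
None
```

The job is handed in at about 17 s: the red key is seated in the takings box and held turned a quarter turn clockwise, the shutter shows fully open in the camera images, and the spool and tin still stand on the turntable.

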